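# Half-aperture flash check of a strobe

### The arm

A 7-joint arm with a two-finger parallel gripper is mounted at the origin on a cart in front of the work surface, level with it; the furniture and walls round the work are solid. World frame = base frame: x ahead of the robot, y to its left, z up, the work surface at z = 0. Lengths are in m, angles in rad, forces in N, time in s.
With the tool pointing down it reaches from about 0.4 to 0.875 m from the base axis. Payload 19.3 kg.
Tool frame: the origin (TCP) lies at the very end of the fingers, on their centre line; the grasp point (between the pads) lies 19 mm behind it; z points along the fingers, y is the line along which they close (so a half turn about z gives the same grasp; the last joint's range is limited). The gripper opens to 85 mm and grips with 20 to 120 N. Pads are 22 mm wide; open, the fingers measure 114 mm over their backs; the gripper's body (76 mm by 85 mm) begins 54 mm behind the grasp point. The pads swing forward as they close: fully open they stand 13 mm farther back than shut.
Start: joints at [1.134, 0.521, -0.036, 1.599, 0.021, 1.021, -0.113], TCP at [0.224, -0.583, 0.207] pointing down, gripper open.
Joint ranges: [-2.91, 2.91], [-0.3, 2.13], [-1.5, 1.42], [0.17, 2.43], [-1.26, 4.41], [0.16, 1.93], [-2.52, 2.52]. Speed limits (rad/s): [1.89, 1.89, 2.39, 2.39, 3.01, 3.01, 3.01].

### API

Orientations are given as [roll, pitch, yaw] about the fixed x, y, z axes, in that order (R = Rz(yaw) Ry(pitch) Rx(roll)).
In Python, from workcell import bot gives the robot as it stands.
- The arm moves only by the shell command python3 -m crank 'ROWS' [FORCE]. ROWS is a JSON object of lists of equal length, an entry for each row: "travel": the shift along the world's x, y, z in cm, a list of three; "turn": the turn, a rotation vector about the world's x, y, z in degrees, a list of three; "gripper": the closure, from 0 (fully open) to 1 (shut). A call has exactly 5 rows; each row is the pose to reach, as a shift and turn from the pose commanded when the call began; what a row does not reach only later rows make up. A row lasts 1/10 s, in which the tool goes at most 50 mm and 8.59 degrees, less where a joint would pass 70% of its speed; a pose out of reach is approached as far as the arm can. A call with a gripper value outside its range is refused whole. The fingers move at their own pace and stop on an object; FORCE is the grip in N (left out, the last holds). Time passes only in rows, so rows that repeat a pose let the fingers close, or fill a call up. It gives the time, the measured TCP pose, the force, the opening and the grip force at its end, in the units of the state.
- bot.observe(): the state, without advancing time (a new reading comes with each control period).
- bot.grab_frame(name): name is "scene" or "side" or "wrist"; returns a dict with "pixels" (420x560x3 uint8, red, green, blue), "fx", "fy", "cx", "cy" (pixels), "extrinsics" (4x4, takes a point from world to camera coordinates). Camera axes: x right, y down, z forward; pixel columns grow to the right and rows downward; lengths in m; the calibration is good to about 2 mm. A picture is of the moment at which its call begins. There is no depth.
- bot.job_done(): hands the job in; it is judged then, once.
The state is a dict: "clock": time; "qpos": joint angles; "qd": joint speeds; "joint_efforts": joint torques, N m; "position": TCP position; "tool_rot": TCP orientation; "force": force on the tool from outside, world axes, zero at the start; "moment": the same for the moment, N m; "grip_width": finger opening in m; "finger_force": force on a finger pad.
Only numpy, scipy, OpenCV 4.12 (cv2) and the standard library are available. Lean on these libraries where they do the work, as an engineer would, in place of code of your own. Each camera call takes 0.05 s, during which the arm holds its last target. There are 200 camera calls.

### The job

Take the half-aperture light reading of the strobe on the optical bench: first pick up the light probe, point its white nose squarely at the middle of the reference lamp's lit window from about 40 mm away and hold it still there for two seconds so that it sets its level, then lay it in the cradle on the optical bench with its nose toward the gate and let go of it, the shutter staying shut until then. Now draw the sprung shutter by its red tab to the half mark and finish while still holding it there, steady against its spring; never open it much beyond half, for the full flash would overload the probe. Leave the cutters, tape, solder spool and screwdriver where they lie.

Things in the scene. Friction and masses are not known exactly. Their poses are not given: they have to be found in the camera images.
- probe: light probe, a straight grey instrument 140 mm long, lying flat. Grey body 28 mm wide (y), 26 mm high (z), from x = -70 to +46 mm; then a black collar (25 mm diameter) to x = 60 and a white domed nose to x = 70. Origin: centre of the underside at mid-length; x points along it to the white nose, z up. About 0.12 kg, balanced near mid-length: grip it there across its width from above
- probe_nose (a point): tip of the probe's white nose: 70 mm ahead of the probe's origin and 13 mm above its underside; axes as the probe
- probe_tail (a point): centre of the probe's tail face, 140 mm straight behind the nose tip
- ref_lamp: reference lamp, an upright grey box fixed to the bench, foot 52 x 78 mm, 98 mm high; one upright face carries a round lit window. Origin: centre of its foot; its own -x points out of the window face, y across it, z up
- window (a point): centre of the lamp's lit round window (36 mm diameter), on its outer face 62 mm above the work surface; axes as the lamp: the window looks along -x, so a probe aimed squarely at it has its own x along the lamp's x, the nose tip about 40 mm out on the -x side
- optic_bench: optical bench, fixed: a 200 x 400 mm grey metal plate (top at 18 mm) bearing in a row along y the probe cradle (-y end), the black gate with its sprung shutter (y = -45 to +13 mm, 101 mm high, only the red tab stands above) and the red and white strobe (+y end). Origin: at the work surface under the middle of the gate. x across the beam, y along it from probe to strobe, z up
- dock (a point): where the probe's nose tip belongs when it lies in the cradle: bench x = 0, y = -52, z = 62 mm, 7 mm short of the gate's snout; axes as the bench. The seated probe's underside is at z = 49 mm, its x along the bench's +y, its tail 7.5 mm clear of the back stop
- half_mark (a point): the red half mark on the scale on the gate's top edge, with a yellow line below it on the face toward the probe; at x = -30 mm, y = 0, z = 101 mm of the optical bench. The tab's pointer stands over it at half travel
- shutter (a joint): travel of the shutter in m: 0 shut, 0.03 half open (at the half mark), 0.06 fully open (stop). It slides along the optical bench's -x. A spring shuts it: about 4.5 N at shut, 9 N at half, 13.5 N fully open; let go, it snaps shut
- tab (a point): middle of the shutter's red grip tab, 22 mm (along the slide, bench x) x 14 mm (bench y) x 44 mm high, from 110 to 154 mm above the work surface; axes as the optical bench; moves with the shutter. Grip it from above across the 22 mm, with the fingertips kept above 103 mm
- cutters: side cutters with red handles, 64 x 130 x 12 mm, lying loose; leave alone. Origin: centre of the underside
- tape: roll of masking tape, 96 mm diameter, 22 mm high, lying loose; leave alone. Origin: centre of the underside
- spool: spool of solder, 54 mm diameter, 32 mm high, standing loose; leave alone. Origin: centre of the underside
- driver: yellow screwdriver, 169 mm long, lying loose; leave alone. Origin: centre of the underside
- cradle (a point): middle of the probe cradle's floor (bench x = 0, y = -122, z = 49 mm; axes as the bench): two black saddles 12 mm thick, 36 mm to either side of it along y, each a U 33 mm wide inside with cheeks 14 mm up and then flared lips to 25 mm, 48 mm apart at the top. Between the saddles 60 mm are free for fingers, down to 31 mm below the floor. A back stop plate, 9 mm above the floor, at -77 mm
Not all that is in view belongs to the job. Of the things that look like the probe, the larger one is meant.

How it is judged:
By the outcome, as a careful person would: the job done as asked, in the order asked, and still so for the second after the job is handed in, while the arm keeps its last pose, push and grip.
It also fails if it takes over 58 s, if anything falls off the work surface, if the arm or the gripper's body presses on something with over 40 N, if the wrist force passes 120 N, or if a joint passes its speed limit or range.

## Working session

There is one attempt and no reset: what is moved stays moved. The work goes in short steps, Python scripts to look and compute and a shell command to move; the robot and the scene stay as the last step left them, time stands still between calls to the robot, and variables do not carry over. Pictures are saved under pics/ and viewed, at most 10 in all, crops included, and the job is handed in when it is done.

```bash
mkdir -p pics; ls
python3 - <<'E'
from workcell import bot
import cv2,numpy as np
s=bot.observe();print({k:np.round(v,3).tolist() for k,v in s.items()})
for n in("scene","side"):
    f=bot.grab_frame(n);cv2.imwrite(f"pics/{n}0.png",f["pixels"][:,:,::-1]);print(n,f["fx"],f["fy"],f["cx"],f["cy"],np.round(f["extrinsics"],4).tolist())
    np.savez(f"{n}.npz",**f)
E
```

```text
pics
{'clock': 0.0, 'qpos': [1.134, 0.522, -0.036, 1.6, 0.021, 1.021, -0.113], 'qd': [0.001, -0.001, -0.002, 0.0, 0.001, -0.0, 0.001], 'joint_efforts': [-0.001, -92.712, 1.98, -36.994, 0.018, 0.008, 0.0], 'position': [0.224, -0.583, 0.207], 'tool_rot': [-3.14, 0.0, 0.367], 'force': [0.668, -0.328, 0.429], 'moment': [-0.006, 0.02, -0.015], 'finger_force': 0.0, 'grip_width': 0.085}
scene 533.1691342120951 533.1691342120951 282.94416182135836 212.35867129785433 [[0.6912, -0.7225, 0.0151, -0.522], [-0.4345, -0.4323, -0.7901, 0.2322], [0.5774, 0.5396, -0.6127, 1.3264], [0.0, 0.0, 0.0, 1.0]]
side 509.9675009730131 509.9675009730131 288.472546030258 206.9416685262765 [[-0.8654, -0.501, -0.0127, 0.3834], [-0.3291, 0.5873, -0.7395, 0.3736], [0.3779, -0.6357, -0.6731, 1.0141], [0.0, 0.0, 0.0, 1.0]]
```

View pics/scene0.png

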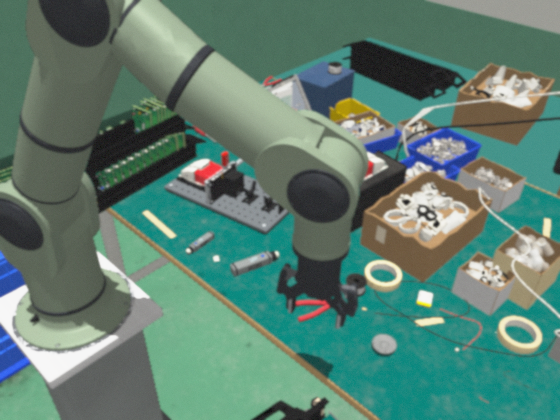

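View pics/side0.png

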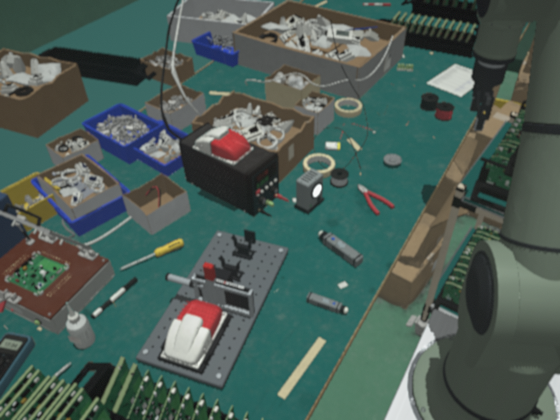

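The scene view shows grey instruments at (255,262), larger, and (200,242), smaller. The side view shows them at (340,248), larger, and (327,302), smaller, with a black/white pen at (112,297). The lamp is at (312,190) in the side view with its window at (317,190), and the bench is around (220,300). I take the one at side (340,248) as the probe. Next I'll check that choice in close crops.

Run:
```python
import cv2,numpy as np
a=cv2.imread("pics/side0.png");b=cv2.imread("pics/scene0.png")
c=cv2.resize(a[160:320,290:400],None,fx=3.6,fy=3.6,interpolation=cv2.INTER_CUBIC)
d=cv2.resize(b[220:290,180:290],None,fx=3.6,fy=3.6,interpolation=cv2.INTER_CUBIC)
o=np.zeros((600,800,3),np.uint8);o[:576,:396]=c;o[:252,400:796]=d;cv2.imwrite("pics/crop1.png",o)
c=cv2.resize(a[225:390,130:295],None,fx=3.6,fy=3.6,interpolation=cv2.INTER_CUBIC)
cv2.imwrite("pics/crop2.png",c)
```

```text
(no output)
```

View pics/crop1.png

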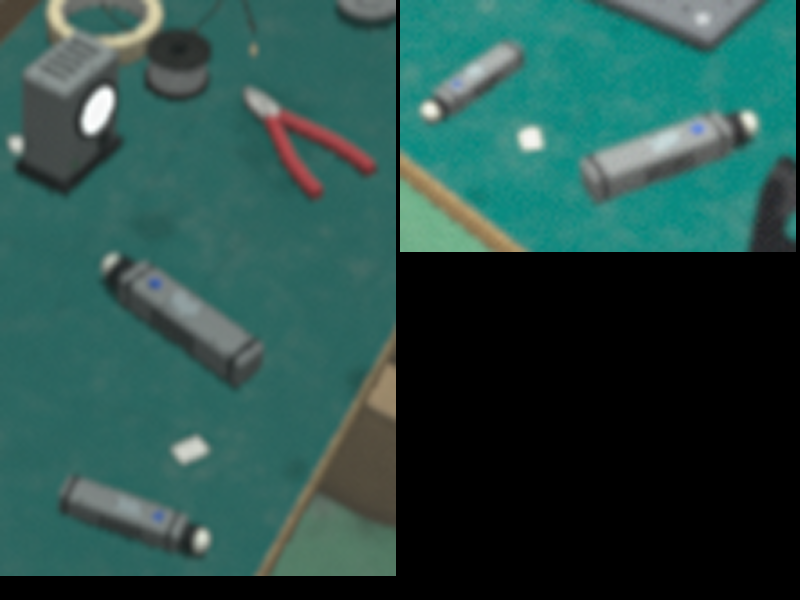

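View pics/crop2.png

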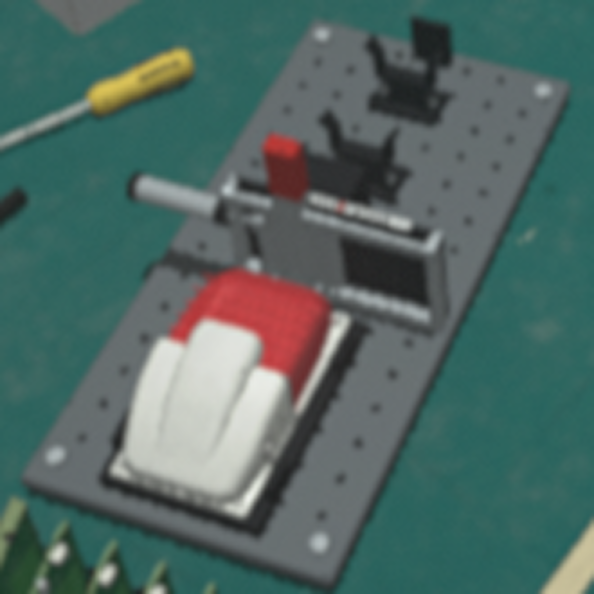

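Choice confirmed: the larger probe has its nose tip at crop1 (102,258) and its tail at (247,362), with the white nose toward the lamp. The lamp window is at (98,108). In crop2 the half mark is at (343,207) and the tab at (286,168). Now I'll fit the poses.

```bash
cat > h.py <<'E'
import numpy as np,cv2
from scipy.optimize import least_squares
def load(n): return dict(np.load(n+".npz"))
def proj(f,P):
    P=np.atleast_2d(P);c=P@f["extrinsics"][:3,:3].T+f["extrinsics"][:3,3]
    return np.c_[f["fx"]*c[:,0]/c[:,2]+f["cx"],f["fy"]*c[:,1]/c[:,2]+f["cy"]]
def ray(f,uv,z):
    E=f["extrinsics"];R=E[:3,:3];o=-R.T@E[:3,3]
    d=R.T@np.array([(uv[0]-f["cx"])/f["fx"],(uv[1]-f["cy"])/f["fy"],1]);return o+d*(z-o[2])/d[2]
def place(p,L):
    c,s=np.cos(p[2]),np.sin(p[2]);L=np.atleast_2d(L)
    return np.c_[p[0]+c*L[:,0]-s*L[:,1],p[1]+s*L[:,0]+c*L[:,1],L[:,2]]
def fit(obs,p0,extra=None):
    "obs: list of (frame,local_mm,uv)"
    def r(p):
        return np.concatenate([(proj(f,place(p,np.array(l)/1000))-uv).ravel() for f,l,uv in obs])
    s=least_squares(r,p0,loss="soft_l1");return s.x,np.round(r(s.x).reshape(-1,2),1)
def cr(uv,off,k=3.6): return (np.array(uv)+.5)/k-.5+np.array(off)
E
python3 - <<'E'
from h import *
S=load("side");C=load("scene")
a=lambda u:cr(u,(290,160));b=lambda u:cr((u[0]-400,u[1]),(180,220));d=lambda u:cr(u,(130,225))
p0=np.r_[ray(S,a((180,310)),.013)[:2],0]
n=ray(S,a((102,258)),.013);t=ray(S,a((247,362)),.013);p0[2]=np.arctan2(*(n-t)[1::-1]);print("len",np.linalg.norm(n-t))
p,r=fit([(S,[70,0,13],a((102,258))),(S,[-70,0,13],a((247,362))),(C,[70,0,13],b((758,119))),(C,[-70,0,13],b((592,178)))],p0);print("probe",p,np.degrees(p[2]),r.tolist())
f=[ray(S,a(u),0) for u in((15,165),(65,192),(122,140))]
print("lamp foot",np.round(f,3).tolist(),[np.linalg.norm(f[i]-f[i+1]) for i in(0,1)])
v=f[0]-f[1]
l,r=fit([(S,[26,39,0],a((15,165))),(S,[-26,39,0],a((65,192))),(S,[-26,-39,0],a((122,140))),(S,[-26,0,62],a((98,108)))],[*(f[0]+f[2])[:2]/2,np.arctan2(v[1],v[0])]);print("lamp",l,np.degrees(l[2]),r.tolist())
w=ray(S,a((98,108)),.062);print("window ray",w,"model",place(l,[-.026,0,.062]))
k=[ray(S,d(u),.018) for u in((318,22),(568,92),(330,575),(25,478))];print("plate",np.round(k,3).tolist(),[np.linalg.norm(k[i]-k[(i+1)%4]) for i in range(4)])
hm=ray(S,d((343,207)),.101);tb=ray(S,d((286,168)),.132);print("half",hm,"tab",tb)
u=k[1]-k[0]+k[2]-k[3];yaw=np.arctan2(-u[1],-u[0])
o=[(S,[-30,0,101],d((343,207))),(S,[0,0,132],d((286,168)))]
ctr=np.mean(k,0)
L=(k-np.r_[hm[:2],.018])[:,:2];c,s=np.cos(yaw),np.sin(yaw)
print("yaw",np.degrees(yaw),"corners rel half in bench axes",np.round(np.c_[L@[c,s],L@[-s,c]],3).tolist())
T=(tb-hm)[:2];print("tab rel half",T@[c,s],T@[-s,c])
E
```

```text
len 0.1398981054843116
probe [ 0.42369847 -0.2165599  -0.3001425 ] -17.196898381043514 [[-0.0, -0.3], [-0.2, -0.2], [-0.2, -0.1], [-0.2, 0.2]]
lamp foot [[0.603, -0.306, 0.0], [0.554, -0.297, 0.0], [0.543, -0.373, 0.0]] [np.float64(0.049527524479568215), np.float64(0.07602161454949774)]
lamp [ 0.57274058 -0.33884642 -0.14498048] -8.306769480489725 [[-0.7, 0.2], [0.2, 0.3], [0.7, 0.0], [-0.1, -0.7]]
window ray [ 0.54539597 -0.33284763  0.062     ] model [[ 0.54701336 -0.33509012  0.062     ]]
plate [[0.718, -0.105, 0.018], [0.524, -0.134, 0.018], [0.456, 0.245, 0.018], [0.645, 0.284, 0.018]] [np.float64(0.19610863795735922), np.float64(0.3856429048340356), np.float64(0.19340567810761755), np.float64(0.39510054025276903)]
half [0.55480022 0.07935315 0.101     ] tab [0.58408915 0.0911066  0.132     ]
yaw 10.038386987350897 corners rel half in bench axes [[0.128, -0.21], [-0.068, -0.205], [-0.069, 0.181], [0.125, 0.185]]
tab rel half 0.0308892756802904 0.006468223603546654
```

The probe fit is good: its length is 139.9 mm and residuals are under 0.3 px. The lamp and bench fits are good to a few mm, and I'll refine them with the wrist camera. Moving above the probe now.

```bash
python3 -m crank '{"travel":[[4,7.3,-1],[8,14.6,-2],[12,22,-3],[16,29.3,-4.5],[20,36.6,-5.7]],"turn":[[0,0,-7.6],[0,0,-15.3],[0,0,-22.9],[0,0,-30.6],[0,0,-38.2]],"gripper":[0,0,0,0,0]}' 40
```

```text
clock: 0.6
position: [0.3422, -0.3666, 0.1753]
tool_rot: [-3.141, 0.0, -0.299]
force: [2.1, 0.3, 0.4]
grip_width: 0.0859
finger_force: 0.0
```

```bash
python3 -m crank '{"travel":[[0,0,0],[0,0,0],[0,0,0],[0,0,0],[0,0,0]],"turn":[[0,0,0],[0,0,0],[0,0,0],[0,0,0],[0,0,0]],"gripper":[0,0,0,0,0]}' 40
```

```text
clock: 1.1
position: [0.341, -0.3694, 0.1756]
tool_rot: [3.142, 0.0, -0.295]
force: [-0.4, 0.0, -0.5]
grip_width: 0.0855
finger_force: 0.0
```

```bash
python3 -m crank '{"travel":[[2,3.8,-1],[4.2,7.6,-2],[6.2,11.4,-3.5],[8.3,15.2,-4.5],[8.3,15.2,-4.5]],"turn":[[0,0,0],[0,0,0],[0,0,0],[0,0,0],[0,0,0]],"gripper":[0,0,0,0,0]}' 40
python3 - <<'E'
from workcell import bot
import cv2,numpy as np
from h import *
f=bot.grab_frame("wrist");np.savez("wrist.npz",**f);s=bot.observe();print(s["position"],s["tool_rot"])
im=f["pixels"][:,:,::-1].copy()
P=place([.4237,-.2166,-.3001],[[.07,0,.013],[-.07,0,.013],[0,0,.026]])
for q in proj(f,P): cv2.drawMarker(im,tuple(int(v) for v in q.round()),(0,255,0),0,14); print(q)
cv2.imwrite("pics/w1.png",im)
E
```

```text
clock: 1.6
position: [0.4266, -0.212, 0.1295]
tool_rot: [-3.14, 0.001, -0.288]
force: [-0.5, -2.8, -0.5]
grip_width: 0.0854
finger_force: 0.0
[ 0.42545318 -0.21473365  0.13007177] [-3.14090694e+00  8.78204812e-04 -2.89992835e-01]
[284.71603317 124.08170634]
[282.15882661 261.78848149]
[283.54780971 201.15081138]
```

View pics/w1.png

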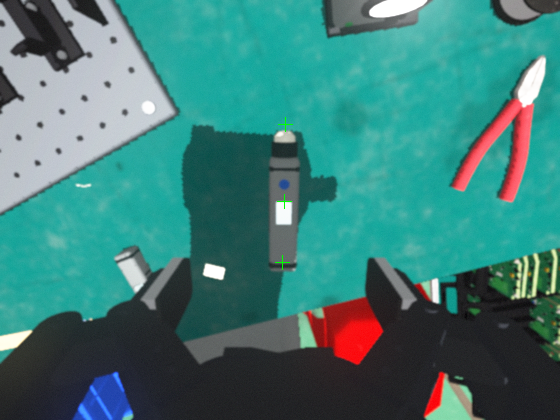

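The probe lies laterally centred, with its nose tip at (284,130). The lamp's foot edge is tilted about 9° to the probe, so the lamp yaw is about -8°, which agrees with the fit. The nose sits about 6 px from its prediction, so I'll re-check with the arm settled.

```bash
python3 -m crank '{"travel":[[0,0,-1],[-0.1,-0.2,-2],[-0.1,-0.2,-2],[-0.1,-0.2,-2],[-0.1,-0.2,-2]],"turn":[[0,0,0],[0,0,0],[0,0,0],[0,0,0],[0,0,0]],"gripper":[0,0,0,0,0]}' 40
python3 - <<'E'
from workcell import bot
import cv2,numpy as np
from h import *
f=bot.grab_frame("wrist");np.savez("wrist.npz",**f);s=bot.observe();print(s["position"],s["tool_rot"])
im=f["pixels"].astype(int)
P=place([.4237,-.2166,-.3001],[[.07,0,.013],[-.07,0,.013],[0,0,.026]]);q=proj(f,P);print(q)
u=int(round(q[0,0]));
for v in range(int(q[0,1])-12,int(q[0,1])+22,2): print(v,im[v,u-1:u+2].mean(0).round())
# collar/body edge
E
```

```text
clock: 2.15
position: [0.4236, -0.219, 0.1107]
tool_rot: [3.142, -0.0, -0.295]
force: [1.1, 0.8, 0.5]
grip_width: 0.0854
finger_force: 0.0
[ 0.42369568 -0.21893676  0.11082566] [ 3.14154124e+00 -3.67720129e-04 -2.94466929e-01]
[[275.49516068 123.55453996]
 [275.03327366 269.89609403]
 [275.10235034 205.97597229]]
111 [ 33. 171. 158.]
113 [ 34. 170. 158.]
115 [ 33. 168. 157.]
117 [ 36. 168. 158.]
119 [ 39. 170. 159.]
121 [ 41. 171. 160.]
123 [ 47. 175. 161.]
125 [ 51. 173. 160.]
127 [ 50. 173. 160.]
129 [ 82. 169. 158.]
131 [241. 240. 233.]
133 [255. 254. 253.]
135 [255. 255. 255.]
137 [255. 255. 255.]
139 [254. 254. 253.]
141 [207. 208. 194.]
143 [114. 120. 112.]
```

Run:
```python
from h import *
f=load("wrist");im=f["pixels"].astype(int)
m=(im.min(2)>190);ys,xs=np.nonzero(m[125:145,240:320]);print("nose u",xs.mean()+240,"v",ys.mean()+125)
for v in (200,250): 
    r=im[v,240:320]; sat=r.max(1)-r.min(1); xs=np.nonzero(sat<40)[0]+240; print(v,xs.min(),xs.max())
print(ray(f,(xs.mean(),250),.026),ray(f,(284,130.3),.013))
t=proj(f,[[.42369568,-.21893676,.02]]);print("tool axis at z.02",t)
```

```text
nose u 275.17469879518075 v 135.83734939759037
200 258 291
250 260 290
[ 0.38313971 -0.20407857  0.026     ] [ 0.4830705  -0.24269058  0.013     ]
tool axis at z.02 [[277.64544169 203.39874496]]
```

Laterally it matches. I descend and grip at mid-length.

```bash
python3 -m crank '{"travel":[[-0.2,0.35,-3],[-0.2,0.35,-6],[-0.2,0.35,-9],[-0.2,0.35,-10.6],[-0.2,0.35,-10.6]],"turn":[[0,0,-0.3],[0,0,-0.3],[0,0,-0.3],[0,0,-0.3],[0,0,-0.3]],"gripper":[0,0,0,0,0]}' 50;  python3 -m crank '{"travel":[[0,0,0],[0,0,0],[0,0,0],[0,0,0],[0,0,0]],"turn":[[0,0,0],[0,0,0],[0,0,0],[0,0,0],[0,0,0]],"gripper":[0.3,0.6,1,1,1]}' 50;python3 -m crank '{"travel":[[0,0,0],[0,0,0],[0,0,0],[0,0,0],[0,0,0]],"turn":[[0,0,0],[0,0,0],[0,0,0],[0,0,0],[0,0,0]],"gripper":[1,1,1,1,1]}' 50
```

```text
clock: 2.7
position: [0.4207, -0.2147, 0.0031]
tool_rot: [-3.141, 0.003, -0.299]
force: [0.4, 0.2, 0.4]
grip_width: 0.0856
finger_force: 0.0
clock: 3.2
position: [0.4219, -0.2152, 0.005]
tool_rot: [3.142, -0.001, -0.299]
force: [0.2, -0.3, -0.2]
grip_width: 0.012
finger_force: 0.0
clock: 3.7
position: [0.4217, -0.2151, 0.0046]
tool_rot: [-3.142, 0.0, -0.299]
force: [0.3, 0.4, 0.7]
grip_width: 0.0001
finger_force: 0.0
```

The fingers closed on nothing, so I need to look.

Run:
```python
from workcell import bot
import cv2,numpy as np
s=bot.grab_frame("side");w=bot.grab_frame("wrist")
np.savez("side2.npz",**s)
o=np.zeros((420,800,3),np.uint8);o[:,:400]=cv2.resize(s["pixels"][180:290,300:400,::-1],(400,420),interpolation=cv2.INTER_CUBIC);o[:300,400:]=cv2.resize(w["pixels"][:,:,::-1],(400,300));cv2.imwrite("pics/c3.png",o)
```

```text
(no output)
```

View pics/c3.png

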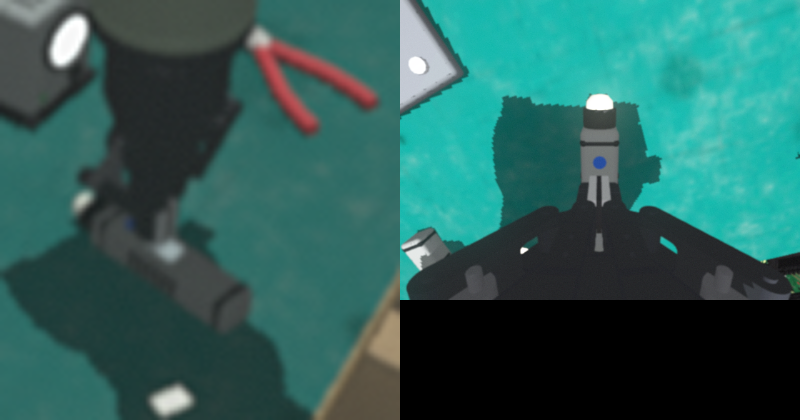

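Run:
```python
from workcell import bot
from h import *
s=load("side2");st=bot.observe();p=st["position"];print(p,st["tool_rot"],st["qpos"],st["force"])
for z in(0.0046,.02,.03,.04,.06):
    q=proj(s,[[p[0],p[1],z]])[0];print(z,q,"crop",(q-[300,180])*[4,420/110])
q=proj(s,place([.4237,-.2166,-.3001],[[.07,0,.013],[-.07,0,.013]]));print((q-[300,180])*[4,420/110])
```

```text
[ 0.42166513 -0.21507114  0.00457253] [-3.14157276e+00  5.78548810e-05 -2.99130422e-01] [ 0.34306193  0.6342827   0.00436608  2.12828075 -0.0070375   0.379101
 -1.51680995] [-0.15350486 -0.09842917 -0.72089828]
0.0046 [337.70552451 247.97557762] crop [150.82209803 259.54311453]
0.02 [338.02201157 243.82495147] crop [152.08804629 243.69526925]
0.03 [338.2302464  241.09401859] crop [152.92098562 233.26807096]
0.04 [338.44066574 238.33443658] crop [153.76266297 222.73148513]
0.06 [338.8681969  232.72750281] crop [155.47278762 201.32319255]
[[ 71.85065497 194.64190075]
 [232.25638381 305.40445476]]
```

Run:
```python
from workcell import bot
from h import *
f=load("wrist");im=f["pixels"].astype(int)
E=f["extrinsics"];print("cam pos",-E[:3,:3].T@E[:3,3],"fx",f["fx"])
w=bot.grab_frame("wrist");np.savez("wrist2.npz",**w);E=w["extrinsics"];print("cam pos2",-E[:3,:3].T@E[:3,3],"axis",E[2,:3])
pp=[.4237,-.2166,-.3001]
L=np.array([[70,0,13],[46,14,26],[46,-14,26],[-70,14,26],[-70,-14,26],[35,0,26]])/1000
for n,g in(("1",f),("2",w)):
    print(n,proj(g,place(pp,L)).round(1).tolist())
    im=g["pixels"].astype(int)
    for v in((140,150,160,170,180,220,250) if n=="1" else (140,150,165,180,190,200,225,235)):
        r=im[v,200:360];sat=r.max(1)-r.min(1);xs=np.nonzero(sat<40)[0]+200;print(v,xs.min() if len(xs) else 0,xs.max() if len(xs) else 0,end=" | ")
    b=(im[:,:,2]-im[:,:,0]>50)&(im[:,:,2]-im[:,:,1]>30);b[:,:200]=0;b[:,360:]=0;b[300:]=0;y,x=np.nonzero(b);print("\nblue",x.mean(),y.mean(),len(x))
    print([ (v,*im[v,int(x.mean())+8]) for v in range(125,200,4)])
```

```text
cam pos [ 0.49313771 -0.24058545  0.27733717] fx 295.95962538237654
cam pos2 [ 0.49116736 -0.23693184  0.17115611] axis [-0.27233757  0.08412111 -0.95851755]
1 [[275.5, 123.6], [258.6, 153.3], [291.9, 153.5], [260.2, 276.5], [289.6, 276.6], [275.2, 166.5]]
140 264 287 | 150 262 289 | 160 260 290 | 170 258 292 | 180 259 291 | 220 259 291 | 250 260 290 | 
blue 274.9583333333333 187.85416666666666 96
[(125, np.int64(59), np.int64(178), np.int64(165)), (129, np.int64(61), np.int64(166), np.int64(156)), (133, np.int64(247), np.int64(245), np.int64(239)), (137, np.int64(255), np.int64(255), np.int64(255)), (141, np.int64(192), np.int64(193), np.int64(181)), (145, np.int64(38), np.int64(52), np.int64(50)), (149, np.int64(41), np.int64(53), np.int64(51)), (153, np.int64(43), np.int64(53), np.int64(52)), (157, np.int64(34), np.int64(46), np.int64(43)), (161, np.int64(97), np.int64(105), np.int64(103)), (165, np.int64(105), np.int64(113), np.int64(112)), (169, np.int64(95), np.int64(100), np.int64(100)), (173, np.int64(68), np.int64(74), np.int64(73)), (177, np.int64(108), np.int64(114), np.in
[... 796 characters left out ...]
.int64(255), np.int64(255), np.int64(255)), (149, np.int64(255), np.int64(255), np.int64(255)), (153, np.int64(246), np.int64(245), np.int64(237)), (157, np.int64(98), np.int64(104), np.int64(102)), (161, np.int64(67), np.int64(76), np.int64(70)), (165, np.int64(65), np.int64(72), np.int64(66)), (169, np.int64(64), np.int64(70), np.int64(66)), (173, np.int64(63), np.int64(67), np.int64(64)), (177, np.int64(56), np.int64(63), np.int64(61)), (181, np.int64(89), np.int64(92), np.int64(90)), (185, np.int64(117), np.int64(121), np.int64(119)), (189, np.int64(122), np.int64(127), np.int64(126)), (193, np.int64(120), np.int64(125), np.int64(125)), (197, np.int64(116), np.int64(119), np.int64(119))]
```

Run:
```python
from workcell import bot
from h import *
w=load("wrist2");p=bot.observe()["position"]
for z in(.0046,.02,.03,.04,.06,.08):print(z,proj(w,[[p[0],p[1],z]])[0].round(1))
c=bot.grab_frame("scene");np.savez("scene2.npz",**c)
for z in(.0046,.03,.06):print("scene",z,proj(c,[[p[0],p[1],z]])[0].round(1))
a=cv2.resize(c["pixels"][205:295,210:310,::-1],(400,360),interpolation=cv2.INTER_CUBIC)
b=cv2.resize(w["pixels"][160:360,180:380,::-1],(400,400),interpolation=cv2.INTER_CUBIC)
o=np.zeros((400,800,3),np.uint8);o[:360,:400]=a;o[:,400:]=b;cv2.imwrite("pics/c4.png",o)
```

```text
0.0046 [277.5 244.1]
0.02 [277.5 255.2]
0.03 [277.4 263.5]
0.04 [277.3 273. ]
0.06 [277.2 296.1]
0.08 [277.  327.4]
scene 0.0046 [255.4 263.2]
scene 0.03 [255.2 256.3]
scene 0.06 [255.  247.9]
```

View pics/c4.png

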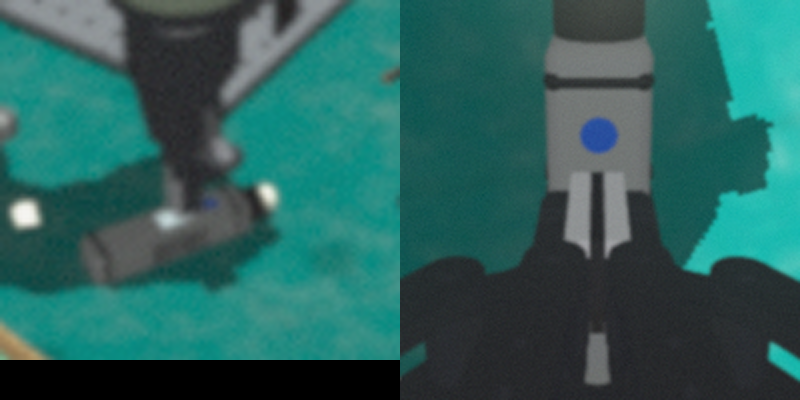

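Run:
```python
from h import *
c=load("scene");s=load("side")
y=np.array([np.sin(.367),-np.cos(.367),0])*.0425
for z in(.207,.22,.232,.245):
    P=np.array([.224,-.583,z]);print(z,proj(c,[P-y,P,P+y]).round(0).tolist(),proj(s,[P]).round(0).tolist())
o=np.zeros((480,800,3),np.uint8)
o[:,:400]=cv2.resize(c["pixels"][250:346,265:365,::-1],(400,384),interpolation=cv2.INTER_CUBIC).repeat(1,0)[[min(i,383) for i in range(480)]]
o[:480,400:]=cv2.resize(s["pixels"][40:160,440:540,::-1],(400,480),interpolation=cv2.INTER_CUBIC)
cv2.imwrite("pics/c5.png",o)
```

```text
0.207 [[292.0, 323.0], [313.0, 330.0], [334.0, 337.0]] [[472.0, 132.0]]
0.22 [[292.0, 318.0], [313.0, 325.0], [335.0, 332.0]] [[473.0, 128.0]]
0.232 [[293.0, 314.0], [314.0, 321.0], [335.0, 328.0]] [[474.0, 124.0]]
0.245 [[293.0, 309.0], [314.0, 316.0], [336.0, 323.0]] [[476.0, 120.0]]
```

View pics/c5.png

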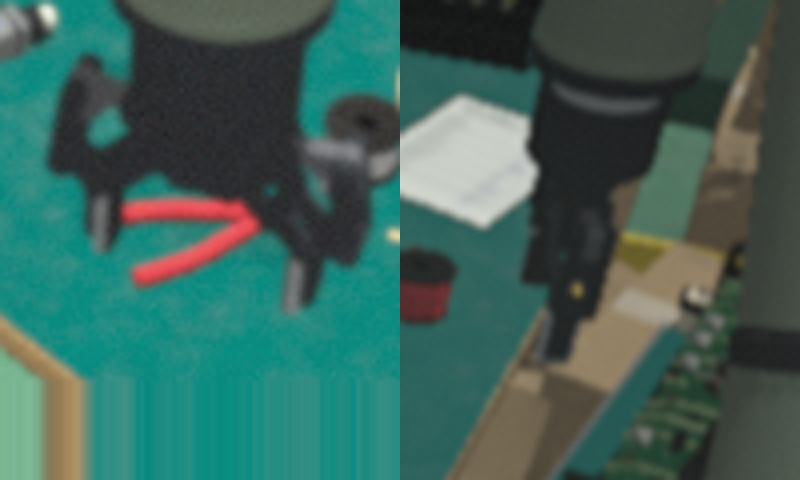

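Scene images of the fingertips suggest they are 13-25 mm higher than the reading, and the closed pads sit on top of the probe. I'll open, go down slowly while watching the force, and close again.

```bash
python3 -m crank '{"travel":[[0,0,0],[0,0,0],[0,0,0],[0,0,0],[0,0,0]],"turn":[[0,0,0],[0,0,0],[0,0,0],[0,0,0],[0,0,0]],"gripper":[0,0,0,0,0]}' 30;  python3 -m crank '{"travel":[[0,0,-0.2],[0,0,-0.4],[0,0,-0.6],[0,0,-0.8],[0,0,-0.8]],"turn":[[0,0,0],[0,0,0],[0,0,0],[0,0,0],[0,0,0]],"gripper":[0,0,0,0,0]}' 30
```

```text
clock: 4.4
position: [0.4217, -0.215, 0.0046]
tool_rot: [-3.142, 0.0, -0.299]
force: [-0.6, 0.1, 0.7]
grip_width: 0.0722
finger_force: 0.0
clock: 4.9
position: [0.4215, -0.215, -0.0037]
tool_rot: [-3.142, 0.0, -0.299]
force: [-0.7, -0.1, -0.1]
grip_width: 0.0856
finger_force: 0.0
```

```bash
python3 -m crank '{"travel":[[0,0,-0.2],[0,0,-0.4],[0,0,-0.6],[0,0,-0.8],[0,0,-0.8]],"turn":[[0,0,0],[0,0,0],[0,0,0],[0,0,0],[0,0,0]],"gripper":[0,0,0,0,0]}' 30;  python3 -m crank '{"travel":[[0,0,-0.1],[0,0,-0.2],[0,0,-0.3],[0,0,-0.4],[0,0,-0.4]],"turn":[[0,0,0],[0,0,0],[0,0,0],[0,0,0],[0,0,0]],"gripper":[0,0,0,0,0]}' 30
```

```text
clock: 5.4
position: [0.4216, -0.215, -0.0117]
tool_rot: [-3.142, 0.0, -0.299]
force: [-0.2, -0.4, -0.0]
grip_width: 0.0854
finger_force: 0.0
clock: 5.9
position: [0.4216, -0.215, -0.0155]
tool_rot: [-3.142, 0.0, -0.299]
force: [0.3, 0.7, 0.2]
grip_width: 0.0858
finger_force: 0.0
```

```bash
python3 -m crank '{"travel":[[0,0,0],[0,0,0],[0,0,0],[0,0,0],[0,0,0]],"turn":[[0,0,0],[0,0,0],[0,0,0],[0,0,0],[0,0,0]],"gripper":[0.2,0.4,0.5,0.5,0.5]}' 50;python3 -m crank '{"travel":[[0,0,0],[0,0,0],[0,0,0],[0,0,0],[0,0,0]],"turn":[[0,0,0],[0,0,0],[0,0,0],[0,0,0],[0,0,0]],"gripper":[0.6,0.7,0.8,0.8,0.8]}' 50
```

```text
clock: 6.4
position: [0.4217, -0.2151, -0.0154]
tool_rot: [3.142, -0.0, -0.299]
force: [0.3, -1.0, 0.7]
grip_width: 0.0428
finger_force: 0.0
clock: 6.9
position: [0.4217, -0.2151, -0.0152]
tool_rot: [-3.142, -0.0, -0.299]
force: [-1.5, 1.2, 7.6]
grip_width: 0.0271
finger_force: 49.5
```

The probe is gripped (27 mm, 50 N). Its underside is at z=0 when the TCP reads -15 mm, so I'll use that relation and check by vision. Lifting and going to the lamp standoff.

```bash
python3 -m crank '{"travel":[[0,0,2],[0,0,4.9],[0.3,-2.5,4.9],[0.7,-5,4.9],[1,-7.5,4.9]],"turn":[[0,0,0],[0,0,0],[0,0,2],[0,0,5],[0,0,8.8]],"gripper":[0.8,0.8,0.8,0.8,0.8]}' 60
```

```text
clock: 7.4
position: [0.4319, -0.2909, 0.0338]
tool_rot: [3.141, -0.0, -0.143]
force: [0.5, 0.1, -1.6]
grip_width: 0.0267
finger_force: 60.3
```

```bash
python3 -m crank '{"travel":[[0.2,-1.5,0],[0.4,-2.8,0],[0.4,-2.8,0],[0.4,-2.8,0],[0.4,-2.8,0]],"turn":[[0,0,0],[0,0,0],[0,0,0],[0,0,0],[0,0,0]],"gripper":[0.8,0.8,0.8,0.8,0.8]}' 60
cat >> h.py <<'E'
def blob(f,box,cond):
    "centroid of condition in box (u0,v0,u1,v1)"
    u0,v0,u1,v1=[int(x) for x in box];im=f["pixels"].astype(int)[v0:v1,u0:u1];m=cond(im).astype(np.uint8)
    n,l,st,c=cv2.connectedComponentsWithStats(m);
    return [(c[i]+[u0,v0]).round(1).tolist()+[int(st[i,4])] for i in range(1,n) if st[i,4]>3]
white=lambda im:im.min(2)>150
blue=lambda im:(im[:,:,2]-im[:,:,0]>25)&(im[:,:,2]-im[:,:,1]>20)
E
python3 - <<'E'
from workcell import bot
from h import *
pp=np.array([.4237,-.2166,-.3001])
for n in("side","scene"):
    f=load(n);e=proj(f,place(pp,[[.066,0,.014],[.035,0,.026]]))
    for q,c in zip(e,(white,blue)): print("old",n,q.round(1),blob(f,(*(q-10),*(q+10)),c))
st=bot.observe();print(st["position"],st["tool_rot"])
for n in("side","scene"):
    f=bot.grab_frame(n);np.savez(n+"3.npz",**f)
    p=[st["position"][0],st["position"][1],st["tool_rot"][2]];e=proj(f,place(p,[[.066,0,.063],[.035,0,.075]]))
    for q,c in zip(e,(white,blue)): print("new",n,q.round(1),blob(f,(*(q-14),*(q+14)),c))
f=load("side3");q=proj(f,[[.5464,-.334,.062]])[0];print("window",q,blob(f,(*(q-20),*(q+20)),lambda i:i.min(2)>200),"in old",blob(load("side"),(*(q-20),*(q+20)),lambda i:i.min(2)>200))
o=np.zeros((480,800,3),np.uint8)
o[:,:400]=cv2.resize(load("side3")["pixels"][150:270,290:390,::-1],(400,480),interpolation=cv2.INTER_CUBIC)
e=proj(load("scene3"),[[.50,-.32,.06]])[0].astype(int)
o[:,400:]=cv2.resize(load("scene3")["pixels"][e[1]-60:e[1]+60,e[0]-50:e[0]+50,::-1],(400,480),interpolation=cv2.INTER_CUBIC);print(e)
cv2.imwrite("pics/c6.png",o)
E
```

```text
clock: 7.9
position: [0.4357, -0.3169, 0.0335]
tool_rot: [-3.141, 0.0, -0.145]
force: [-0.1, 0.6, -1.3]
grip_width: 0.027
finger_force: 60.3
old side [319.1 231.5] [[320.0, 231.8, 6]]
old side [327.7 234.4] [[332.8, 238.2, 11]]
old scene [277.6 252.8] [[276.6, 252.8, 16]]
old scene [267.7 253.1] [[262.3, 255.2, 12]]
[ 0.43574293 -0.31693958  0.0334797 ] [-3.14101134e+00  4.72488630e-04 -1.44912736e-01]
new side [330.4 195.9] [[318.1, 189.2, 55], [331.0, 196.0, 7]]
new side [340.3 197.2] []
new scene [306.2 252.6] [[316.9, 245.3, 65], [307.4, 253.8, 5]]
new scene [297.2 254. ] []
window [316.73153077 189.28350489] [[316.6, 190.3, 67]] in old [[316.7, 190.3, 62]]
[304 252]
```

View pics/c6.png

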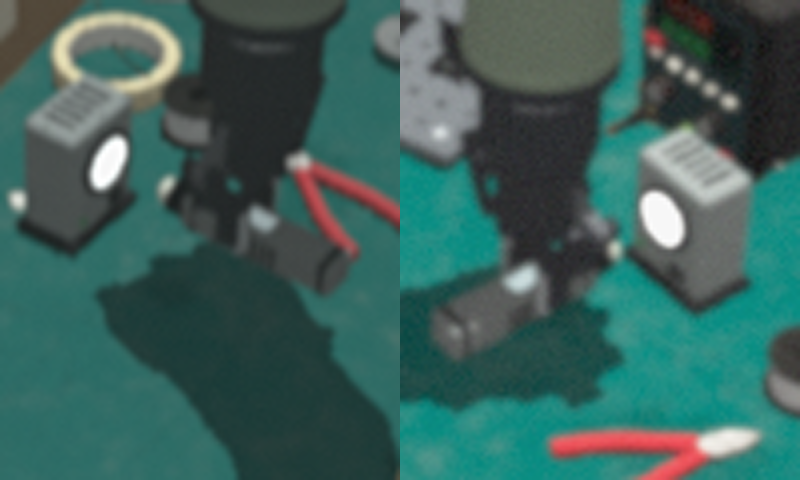

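The left pane (side) shows the probe held level with its nose at (167,187), pointing at the lamp window at (108,162). The right pane (scene) shows the nose at (614,250) and the window at (662,218). I'll triangulate both and refit the lamp.

Run:
```python
from h import *
S=load("side3");C=load("scene3")
a=lambda u:cr(u,(290,160));d=lambda u:cr((u[0]-400,u[1]),(254,192),4);d2=lambda u:cr(u,(290,150),4)
lit=lambda i:i.min(2)>200
ws=[b for b in blob(S,(300,170,330,210),lit) if b[2]>30][0][:2];wc=[b for b in blob(C,(305,225,345,270),lit) if b[2]>30][0][:2]
def tri(us,uc):
    r=least_squares(lambda P:np.r_[(proj(S,P)-us).ravel(),(proj(C,P)-uc).ravel()],[.5,-.3,.05]);return r.x,r.fun
print("window",ws,wc,*tri(ws,wc));print("nose",*tri([331,196],[307.4,253.8]))
o=[(S,[26,39,0],a((15,165))),(S,[-26,39,0],a((65,192))),(S,[-26,-39,0],a((122,140))),(S,[-26,39,0],d2((70,253))),(S,[26,39,0],d2((18,227))),(S,[-26,-39,0],d2((136,195))),
(C,[-26,39,0],d((632,250))),(C,[-26,-39,0],d((700,308))),(C,[26,-39,0],d((751,282)))]
l,r=fit(o,[.573,-.339,-.145]);print("lamp",l,np.degrees(l[2]),r.tolist());print(place(l,[-.026,0,.062]))
l,r=fit(o+[(S,[-22,0,62],ws)]*2+[(C,[-22,0,62],wc)]*2,l);print("lamp",l,np.degrees(l[2]),r.tolist());print(place(l,[-.022,0,.062]))
```

```text
window [316.6, 190.3] [319.1, 246.2] [ 0.54608434 -0.33215007  0.06032287] [-0.09687843 -0.12753673 -0.10612041  0.11570112]
nose [ 0.50130512 -0.33003586  0.06045446] [-0.11911646 -0.15157874 -0.13015563  0.13596473]
lamp [ 0.57418829 -0.33809541 -0.13360261] -7.654865818973573 [[-1.3, 0.3], [-0.2, 0.3], [0.1, -0.1], [0.3, 0.4], [-1.6, -0.6], [-0.0, 0.0], [-1.9, 1.1], [-0.0, 2.1], [1.2, 0.5]]
[[ 0.54841999 -0.33463206  0.062     ]]
lamp [ 0.57181227 -0.33709108 -0.13510836] -7.741139003158542 [[-0.7, 0.7], [0.3, 0.8], [0.7, 0.4], [0.9, 0.9], [-1.0, -0.2], [0.6, 0.5], [-2.8, 1.3], [-0.9, 2.4], [0.4, 0.8], [-1.0, -1.5], [-1.0, -1.5], [1.4, -0.7], [1.4, -0.7]]
[[ 0.55001277 -0.33412774  0.062     ]]
```

The triangulated window is at (0.546,-0.332,0.060) and the nose tip at about (0.506,-0.331,0.060). The height and the 40 mm gap are right, and I need +4 mm in y. I'll correct that and hold for more than 2 s.

```bash
Z='"turn":[[0,0,0],[0,0,0],[0,0,0],[0,0,0],[0,0,0]],"gripper":[0.8,0.8,0.8,0.8,0.8]}'
python3 -m crank '{"travel":[[0,0.2,0],[0,0.4,0],[0,0.4,0],[0,0.4,0],[0,0.4,0]],"turn":[[0,0,0],[0,0,0.3],[0,0,0.3],[0,0,0.3],[0,0,0.3]],"gripper":[0.8,0.8,0.8,0.8,0.8]}' 60
python3 - <<'E'
from workcell import bot
from h import *
S=bot.grab_frame("side");C=bot.grab_frame("scene")
def tri(us,uc):
    r=least_squares(lambda P:np.r_[(proj(S,P)-us).ravel(),(proj(C,P)-uc).ravel()],[.5,-.3,.05]);return r.x,r.fun
s=blob(S,(322,185,340,207),white);c=blob(C,(296,240,312,262),white);print(s,c)
for x in s[:2]:
    for y in c[:2]:print(*tri(x[:2],y[:2]))
E
for i in 1; do python3 -m crank '{"travel":[[0,0,0],[0,0,0],[0,0,0],[0,0,0],[0,0,0]],"turn":[[0,0,0],[0,0,0],[0,0,0],[0,0,0],[0,0,0]],"gripper":[0.8,0.8,0.8,0.8,0.8]}' 60; done
python3 -m crank '{"travel":[[0,0,0],[0,0,0],[0,0,0],[0,0,0],[0,0,0]],"turn":[[0,0,0],[0,0,0],[0,0,0],[0,0,0],[0,0,0]],"gripper":[0.8,0.8,0.8,0.8,0.8]}' 60
python3 -m crank '{"travel":[[0,0,0],[0,0,0],[0,0,0],[0,0,0],[0,0,0]],"turn":[[0,0,0],[0,0,0],[0,0,0],[0,0,0],[0,0,0]],"gripper":[0.8,0.8,0.8,0.8,0.8]}' 60
python3 -m crank '{"travel":[[0,0,0],[0,0,0],[0,0,0],[0,0,0],[0,0,0]],"turn":[[0,0,0],[0,0,0],[0,0,0],[0,0,0],[0,0,0]],"gripper":[0.8,0.8,0.8,0.8,0.8]}' 60
python3 -m crank '{"travel":[[0,0,0],[0,0,0],[0,0,0],[0,0,0],[0,0,0]],"turn":[[0,0,0],[0,0,0],[0,0,0],[0,0,0],[0,0,0]],"gripper":[0.8,0.8,0.8,0.8,0.8]}' 60
```

```text
clock: 8.5
position: [0.4357, -0.3141, 0.0336]
tool_rot: [3.142, -0.0, -0.14]
force: [-1.5, 0.5, -1.6]
grip_width: 0.0263
finger_force: 60.3
[[330.9, 196.2, 8]] [[306.5, 253.5, 4]]
[ 0.50035738 -0.3280351   0.06123457] [-0.02389496 -0.03038756 -0.02615237  0.02729758]
clock: 9.1
position: [0.4357, -0.3141, 0.0336]
tool_rot: [-3.142, -0.0, -0.14]
force: [-0.7, 0.2, -1.3]
grip_width: 0.0268
finger_force: 60.3
clock: 9.6
position: [0.4357, -0.3141, 0.0336]
tool_rot: [-3.142, 0.0, -0.14]
force: [0.6, -0.4, -1.3]
grip_width: 0.0263
finger_force: 60.3
clock: 10.1
position: [0.4357, -0.314, 0.0336]
tool_rot: [-3.142, 0.0, -0.14]
force: [-0.1, -0.0, -1.1]
grip_width: 0.0264
finger_force: 60.3
clock: 10.6
position: [0.4357, -0.3141, 0.0336]
tool_rot: [-3.142, -0.0, -0.14]
force: [-0.3, -0.4, -1.6]
grip_width: 0.0263
finger_force: 60.3
clock: 11.1
position: [0.4357, -0.3141, 0.0336]
tool_rot: [-3.142, -0.0, -0.14]
force: [0.6, 0.2, -2.5]
grip_width: 0.0267
finger_force: 60.3
```

Run:
```python
from workcell import bot
from h import *
for n,(u,v) in(("side",(355,204)),("scene",(284,261))):
    for g in(load(n+"3"),bot.grab_frame(n)):
        im=g["pixels"][v-8:v+9,u-10:u+11].reshape(-1,3).astype(int);k=np.argsort(-im.sum(1))[:6];print(n,im[k].mean(0).round())
        w=g["pixels"][v-20:v+20,u-40:u+20].astype(int);s=w.max(2)-w.min(2);m=(w[...,1]-w[...,0]<20)&(s>60);yy,xx=np.nonzero(m);print("coloured",len(xx),(xx.mean()+u-40,yy.mean()+v-20,w[m].mean(0)) if len(xx) else "")
```

```text
side [151. 166. 167.]
coloured 90 (np.float64(369.4555555555556), np.float64(198.6), array([160.73333333,  74.52222222,  77.26666667]))
side [152. 167. 168.]
coloured 91 (np.float64(369.4945054945055), np.float64(198.72527472527472), array([160.52747253,  74.21978022,  77.02197802]))
scene [199. 216. 216.]
coloured 0 
scene [198. 216. 216.]
coloured 0
```

No indicator is visible. I'll trim the last 2 mm of aim and hold again, since there is plenty of time.

```bash
python3 -m crank '{"travel":[[0,0.2,0],[0,0.2,0],[0,0.2,0],[0,0.2,0],[0,0.2,0]],"turn":[[0,0,0],[0,0,0],[0,0,0],[0,0,0],[0,0,0]],"gripper":[0.8,0.8,0.8,0.8,0.8]}' 60
python3 -m crank '{"travel":[[0,0,0],[0,0,0],[0,0,0],[0,0,0],[0,0,0]],"turn":[[0,0,0],[0,0,0],[0,0,0],[0,0,0],[0,0,0]],"gripper":[0.8,0.8,0.8,0.8,0.8]}' 60 >/dev/null
python3 -m crank '{"travel":[[0,0,0],[0,0,0],[0,0,0],[0,0,0],[0,0,0]],"turn":[[0,0,0],[0,0,0],[0,0,0],[0,0,0],[0,0,0]],"gripper":[0.8,0.8,0.8,0.8,0.8]}' 60 >/dev/null
python3 -m crank '{"travel":[[0,0,0],[0,0,0],[0,0,0],[0,0,0],[0,0,0]],"turn":[[0,0,0],[0,0,0],[0,0,0],[0,0,0],[0,0,0]],"gripper":[0.8,0.8,0.8,0.8,0.8]}' 60 >/dev/null
python3 -m crank '{"travel":[[0,0,0],[0,0,0],[0,0,0],[0,0,0],[0,0,0]],"turn":[[0,0,0],[0,0,0],[0,0,0],[0,0,0],[0,0,0]],"gripper":[0.8,0.8,0.8,0.8,0.8]}' 60
python3 - <<'E'
# bench: refine by hexagonal features in the stored first images
from h import *
S=load("side");C=load("scene");d=lambda u:cr(u,(130,225))
red=lambda i:(i[...,0]>130)&(i[...,0]-i[...,1]>70)
print("side red",blob(S,(195,255,225,290),red));print("scene red",blob(C,(205,140,245,175),red))
wh=lambda i:i.min(2)>165
print("side screws",blob(S,(135,225,290,390),wh));print("scene screws",blob(C,(160,150,295,235),wh))
E
```

```text
clock: 11.7
position: [0.4357, -0.3121, 0.0336]
tool_rot: [-3.142, 0.0, -0.14]
force: [-0.3, -0.0, -2.0]
grip_width: 0.0265
finger_force: 60.3
clock: 13.7
position: [0.4357, -0.3121, 0.0336]
tool_rot: [-3.142, -0.0, -0.14]
force: [0.4, -0.6, -2.3]
grip_width: 0.0267
finger_force: 60.3
side red [[207.6, 265.3, 44]]
scene red [[224.4, 157.4, 61], [212.1, 168.3, 165]]
side screws [[240.5, 286.3, 10], [249.5, 292.0, 4], [185.7, 337.8, 1432], [220.4, 322.4, 48], [163.0, 354.8, 8], [198.3, 362.5, 41], [218.5, 375.0, 6], [146.0, 378.0, 7], [159.1, 384.1, 8]]
scene screws [[195.2, 166.0, 212], [238.7, 160.9, 15], [228.5, 166.5, 4], [216.0, 174.7, 44], [206.1, 181.1, 8], [170.6, 184.3, 9], [165.5, 229.3, 86], [263.5, 224.7, 14]]
```

Run:
```python
from h import *
S=load("side");C=load("scene");d=lambda u:cr(u,(130,225))
def tri(us,uc):
    r=least_squares(lambda P:np.r_[(proj(S,P)-us).ravel(),(proj(C,P)-uc).ravel()],[.55,.05,.1]);return r.x.round(4),r.fun.round(2)
print("tab",*tri([207.6,265.3],[224.4,157.4]))
k=np.array([ray(S,d(u),.018) for u in((322,33),(543,90),(318,543),(55,455))]);print(k.round(4).tolist(),"ctr",k.mean(0))
print([round(float(np.degrees(np.arctan2(*(k[i]-k[j])[1::-1]))),1) for i,j in((3,0),(2,1),(0,1),(3,2))],[np.linalg.norm(k[i]-k[j]).round(4) for i,j in((3,0),(2,1),(0,1),(3,2))])
print("scene screws",ray(C,(263.5,224.7),.018),ray(C,(170.6,184.3),.018))
```

```text
tab [0.5887 0.0859 0.1404] [ 0.74  0.99  1.19 -1.31]
[[0.7084, -0.0972, 0.018], [0.5399, -0.1275, 0.018], [0.4731, 0.2327, 0.018], [0.6405, 0.2633, 0.018]] ctr [0.59048093 0.06783103 0.018     ]
[100.7, 100.5, 10.2, 10.4] [np.float64(0.3668), np.float64(0.3664), np.float64(0.1712), np.float64(0.1703)]
scene screws [ 0.54223953 -0.1244996   0.018     ] [0.4763418  0.23435906 0.018     ]
```

Held 2 s at the trimmed aim. The bench screws give yaw 10.4° (spacing 171×366 mm, consistent). One overlay picture to pin the cradle and gate along the bench y.

Run:
```python
from h import *
B=[.5882,.0847,np.radians(10.4)]
def ov(n,u0,v0,w,h,k):
    f=load(n);im=cv2.resize(f["pixels"][v0:v0+h,u0:u0+w,::-1],None,fx=k,fy=k,interpolation=cv2.INTER_CUBIC)
    def P(x,y,z): q=(proj(f,place(B,np.array([x,y,z])/1000))[0]-[u0,v0]+.5)*k-.5;return tuple(int(t) for t in q.round())
    for y in(-158,-86):
        for x in(-24,24): cv2.line(im,P(x,y,63),P(x,y,74),(0,255,0),1);cv2.circle(im,P(x,y,74),2,(0,255,0),-1)
    cv2.line(im,P(-10,-199,58),P(10,-199,58),(0,255,255),1)
    cv2.drawMarker(im,P(-30,0,101),(255,0,255),0,8);cv2.drawMarker(im,P(0,0,154),(255,255,0),0,8)
    cv2.line(im,P(-40,-45,101),P(40,-45,101),(255,0,255),1)
    return im
o=np.zeros((450,800,3),np.uint8)
a=ov("side",190,222,80,90,5);b=ov("scene",205,145,80,80,5);o[:a.shape[0],:400]=a;o[:400,400:]=b;cv2.imwrite("pics/ov.png",o)
```

```text
(no output)
```

View pics/ov.png

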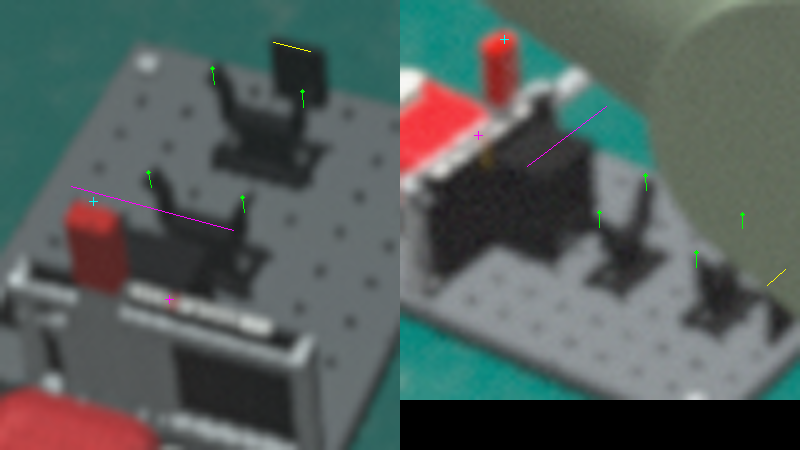

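Run:
```python
from h import *
S=load("side");C=load("scene");s=lambda u:cr(u,(190,222),5);c=lambda u:cr((u[0]-400,u[1]),(205,145),5)
o=[(S,[24,-86,74],s((158,179))),(S,[-24,-86,74],s((247,204))),(S,[24,-158,74],s((222,75))),(S,[-30,0,101],s((175,302))),(S,[0,0,154],s((95,210))),
(C,[24,-86,74],c((646,181))),(C,[-24,-86,74],c((604,213))),(C,[-24,-158,74],c((700,257))),(C,[0,0,154],c((501,42)))]
for O in(o,o[:3]+o[5:8]):
    p,r=fit(O,[.5882,.0847,.1815]);print(p,np.degrees(p[2]),r.tolist())
    print("cradle",place(p,[0,-.122,.049]),"nose centroid should be",place(p,[0,-.0565,.062]),"tab half",place(p,[-.03,0,.132]),"shut",place(p,[0,0,.132]))
```

```text
[0.58537318 0.08489969 0.16966402] 9.721032281762717 [[-0.6, -1.0], [0.3, -0.8], [-0.4, -0.8], [-0.2, 0.1], [0.5, -1.3], [-1.0, -0.6], [-2.1, 0.3], [-1.9, -0.4], [-0.0, -0.2]]
cradle [[ 0.60597302 -0.03534858  0.049     ]] nose centroid should be [[0.59491327 0.02921094 0.062     ]] tab half [[0.55580393 0.07983415 0.132     ]] shut [[0.58537318 0.08489969 0.132     ]]
[0.58570117 0.08364262 0.17187682] 9.847816599767318 [[-0.4, -1.4], [0.4, -1.2], [-0.4, -1.2], [-0.6, -0.5], [-1.6, 0.4], [-1.4, -0.3]]
cradle [[ 0.60656705 -0.03655977  0.049     ]] nose centroid should be [[0.59536447 0.02797512 0.062     ]] tab half [[0.55614321 0.07851166 0.132     ]] shut [[0.58570117 0.08364262 0.132     ]]
```

The bench fit gives an origin near (0.586,0.0845), yaw 10.3°, cradle at (0.608,-0.0355). I'll lift away from the lamp and swing over the cradle.

```bash
python3 -m crank '{"travel":[[-0.5,1,2],[-0.5,3,4],[0,6,6],[1.5,9,6],[3,12,6]],"turn":[[0,0,4],[0,0,12],[0,0,20],[0,0,28],[0,0,36]],"gripper":[0.8,0.8,0.8,0.8,0.8]}' 60
python3 -m crank '{"travel":[[2,3,0],[4,6,0],[6.5,9,0],[9,12,0],[11.5,14,0]],"turn":[[0,0,8],[0,0,16],[0,0,24],[0,0,32],[0,0,40]],"gripper":[0.8,0.8,0.8,0.8,0.8]}' 60
```

```text
clock: 14.2
position: [0.4663, -0.1913, 0.0945]
tool_rot: [3.14, -0.001, 0.493]
force: [0.7, 0.2, -1.8]
grip_width: 0.0266
finger_force: 60.3
clock: 14.7
position: [0.5816, -0.0496, 0.0938]
tool_rot: [3.141, -0.001, 1.193]
force: [0.3, 0.1, -1.7]
grip_width: 0.0263
finger_force: 60.2
```

```bash
python3 -m crank '{"travel":[[0.6,0.3,0],[1.2,0.7,0],[2,1.2,0],[2.5,1.7,0],[2.5,1.7,0]],"turn":[[0,0,8],[0,0,16],[0,0,24],[0,0,31.9],[0,0,31.9]],"gripper":[0.8,0.8,0.8,0.8,0.8]}' 60
python3 -m crank '{"travel":[[0,0,0],[0,0,0],[0,0,0],[0,0,0],[0,0,0]],"turn":[[0,0,0],[0,0,0],[0,0,0],[0,0,0],[0,0,0]],"gripper":[0.8,0.8,0.8,0.8,0.8]}' 60
cat > m.py <<'E'
from workcell import bot
from h import *
import sys
dz=float(sys.argv[1])  # height of nose axis expected
st=bot.observe();p=st["position"];yaw=st["tool_rot"][2];print(p.round(4),np.degrees(yaw).round(2))
S=bot.grab_frame("side");C=bot.grab_frame("scene");W=bot.grab_frame("wrist")
for n,f in(("side",S),("scene",C),("wrist",W)):
    np.savez("m_"+n+".npz",**f)
    e=proj(f,place([p[0],p[1],yaw],[.0645,0,dz+.001]))[0]; r=12 if n!="wrist" else 40
    print(n,e.round(1),blob(f,np.clip([*(e-r),*(e+r)],0,559),white if n!="wrist" else (lambda i:i.min(2)>200)))
E
python3 m.py 0.122
```

```text
clock: 15.2
position: [0.6059, -0.0345, 0.0933]
tool_rot: [-3.142, -0.001, 1.746]
force: [-0.9, -0.1, -1.5]
grip_width: 0.0267
finger_force: 60.2
clock: 15.7
position: [0.6057, -0.0351, 0.0937]
tool_rot: [3.142, 0.0, 1.742]
force: [-0.0, 0.2, -1.0]
grip_width: 0.0265
finger_force: 60.2
[ 0.6057 -0.0351  0.0937] 99.83
side [222.6 253.4] []
scene [240.  167.4] [[238.6, 160.9, 21], [230.0, 164.2, 15]]
wrist [277.9 136.7] [[278.0, 148.9, 237]]
```

Run:
```python
from h import *
for n,e in(("side",(222.6,253.4)),("scene",(240,167.4))):
    a=load(n)["pixels"].astype(int);b=load("m_"+n)["pixels"].astype(int)
    u,v=map(int,e);k=14
    sub=b[v-k:v+k+1,u-k:u+k+1].min(2);ref=a[v-k:v+k+1,u-k:u+k+1].min(2);print(n,u-k,v-k);d=np.where(sub-ref>30,sub,0)
    for r in d[::1]: print("".join(f"{x//10:3d}" if x else "  ." for x in r))
```

```text
side 208 239
  .  .  .  .  .  .  .  .  .  .  .  .  .  .  .  .  .  .  .  .  .  .  .  .  .  .  6  .  .
  .  .  .  .  .  .  .  .  .  .  .  .  .  .  .  .  .  .  .  .  .  .  .  .  .  .  .  6  .
  .  .  .  .  .  .  .  .  .  .  .  .  .  .  .  .  .  .  .  .  .  .  .  .  .  .  .  6  .
  .  .  .  .  .  .  .  .  .  .  .  .  .  .  .  .  .  .  .  .  .  .  .  .  .  .  .  6  .
  .  .  .  .  .  .  .  .  .  .  .  .  .  .  .  .  .  .  .  .  .  .  .  .  .  .  .  .  .
  .  .  .  .  .  .  .  .  .  .  .  .  .  .  .  .  .  .  .  .  .  .  .  .  .  .  .  .  .
  .  .  .  .  .  .  .  .  .  .  .  .  .  .  .  .  .  .  .  .  .  .  .  .  .  .  .  .  .
  .  .  .  .  .  .  .  .  .  .  .  .  .  .  .  .  .  .  .  .  .  .  .  .  .  .  .  .  .
  .  .  .  .  .  .  .  .  .  .  .  .  .  .  .  .  .  .  .  .  .  .  .  .  .  .  .  .  .
  .  .  .  .  .  .  .  .  .  .  .  .  .  .  .  .  .  .  .  .  .  .  .  .  .  .  .  .  .
  .  .  .  .  .  .  .  .  .  .  .  .  .  .  .  .  .  .  .  .  .  .  .  .  .  .  .  .  .
  .  .  .  .  .  .  .  .  .  .  .  .  .  .  .  .  .  .  .  .  .  .  .  .  .  .  .  .  .
  .  .  .  .  .  .  .  .  .  . 
[... 3330 characters left out ...]
  .  .  .  .  .  .  .  .  .  .  .  .  .  .  .  .  .  .  .  .  8  8  8  8  6  .  .  .
  .  .  .  .  .  .  .  .  .  .  .  .  .  .  .  .  .  .  .  .  .  .  .  8  8  .  .  .  .
  .  .  .  .  .  .  .  .  .  .  .  .  .  .  .  .  .  .  .  .  .  .  .  .  .  .  .  .  .
  .  .  .  .  .  .  .  .  .  .  .  .  .  .  .  .  .  .  .  .  .  .  .  .  .  .  .  .  .
  .  .  .  .  .  .  .  .  .  .  .  .  .  .  .  .  .  .  .  .  .  .  .  .  .  .  .  .  .
  .  .  .  .  .  .  .  .  .  .  .  .  .  .  .  .  .  .  .  .  .  .  .  .  .  .  .  .  .
  .  .  .  .  .  .  .  .  .  .  .  .  .  .  .  .  .  .  .  .  .  .  .  .  .  .  .  .  .
  .  .  .  .  .  .  .  .  .  .  .  .  .  .  .  .  .  .  .  .  .  .  .  .  .  .  .  .  .
```

The nose is within 1 px of the prediction from the reading, so reading and cameras agree. I need +2 mm in x, then a staged descent watching the force.

```bash
python3 -m crank '{"travel":[[0.2,0,-0.8],[0.2,0,-1.6],[0.2,0,-2.4],[0.2,0,-3],[0.2,0,-3]],"turn":[[0,0,0.3],[0,0,0.3],[0,0,0.3],[0,0,0.3],[0,0,0.3]],"gripper":[0.8,0.8,0.8,0.8,0.8]}' 60
python3 -m crank '{"travel":[[0,0,-0.4],[0,0,-0.8],[0,0,-1.2],[0,0,-1.5],[0,0,-1.5]],"turn":[[0,0,0],[0,0,0],[0,0,0],[0,0,0],[0,0,0]],"gripper":[0.8,0.8,0.8,0.8,0.8]}' 60
python3 m.py .077
```

```text
clock: 16.35
position: [0.6071, -0.035, 0.0624]
tool_rot: [-3.14, -0.0, 1.748]
force: [-0.6, -0.0, -1.7]
grip_width: 0.0269
finger_force: 60.3
clock: 16.85
position: [0.6075, -0.0351, 0.0482]
tool_rot: [-3.141, -0.0, 1.748]
force: [-0.3, 0.6, -2.3]
grip_width: 0.0267
finger_force: 60.3
[ 0.6075 -0.0351  0.0482] 100.17
side [224.  266.5] []
scene [240.9 179.6] []
wrist [277.3 136.6] [[277.8, 146.4, 607]]
```

```bash
python3 -m crank '{"travel":[[0,0,-0.3],[0,0,-0.6],[0,0,-0.9],[0,0,-1.1],[0,0,-1.1]],"turn":[[0,0,0],[0,0,0],[0,0,0],[0,0,0],[0,0,0]],"gripper":[0.8,0.8,0.8,0.8,0.8]}' 60
python3 -m crank '{"travel":[[0,0,-0.1],[0,0,-0.2],[0,0,-0.3],[0,0,-0.3],[0,0,-0.3]],"turn":[[0,0,0],[0,0,0],[0,0,0],[0,0,0],[0,0,0]],"gripper":[0.8,0.8,0.8,0.8,0.8]}' 60
python3 m.py .062
python3 - <<'E'
from h import *
W=load("m_wrist")["pixels"].astype(int)
print([(v,*W[v,270:286].mean(0).round().astype(int)) for v in range(60,175,3)])
E
```

```text
clock: 17.5
position: [0.6075, -0.035, 0.0372]
tool_rot: [-3.141, -0.0, 1.748]
force: [-0.7, 0.7, -2.4]
grip_width: 0.0267
finger_force: 60.3
clock: 18.0
position: [0.6077, -0.0351, 0.0346]
tool_rot: [-3.142, 0.0, 1.748]
force: [-0.2, 1.0, -1.4]
grip_width: 0.0267
finger_force: 60.3
[ 0.6077 -0.0351  0.0346] 100.16
side [224.6 270.8] [[219.4, 280.3, 10]]
scene [241.1 183.6] []
wrist [277.8 136.5] [[277.8, 146.3, 685]]
[(60, np.int64(123), np.int64(121), np.int64(125)), (63, np.int64(125), np.int64(122), np.int64(125)), (66, np.int64(126), np.int64(123), np.int64(126)), (69, np.int64(128), np.int64(125), np.int64(127)), (72, np.int64(128), np.int64(125), np.int64(128)), (75, np.int64(129), np.int64(127), np.int64(129)), (78, np.int64(130), np.int64(126), np.int64(130)), (81, np.int64(129), np.int64(126), np.int64(131)), (84, np.int64(130), np.int64(128), np.int64(132)), (87, np.int64(131), np.int64(128), np.int64(133)), (90, np.int64(133), np.int64(130), np.int64(134)), (93, np.int64(133), np.int64(130), np.int64(135)), (96, np.int64(130), np.int64(128), np.int64(132)), (99, np.int64(
[... 591 characters left out ...]
int64(216), np.int64(214), np.int64(201)), (138, np.int64(224), np.int64(222), np.int64(209)), (141, np.int64(226), np.int64(225), np.int64(212)), (144, np.int64(228), np.int64(227), np.int64(215)), (147, np.int64(229), np.int64(228), np.int64(217)), (150, np.int64(230), np.int64(229), np.int64(218)), (153, np.int64(230), np.int64(229), np.int64(218)), (156, np.int64(227), np.int64(225), np.int64(213)), (159, np.int64(58), np.int64(57), np.int64(57)), (162, np.int64(49), np.int64(48), np.int64(49)), (165, np.int64(48), np.int64(48), np.int64(48)), (168, np.int64(48), np.int64(47), np.int64(48)), (171, np.int64(47), np.int64(48), np.int64(48)), (174, np.int64(47), np.int64(46), np.int64(48))]
```

The gap from nose to snout looks like 7-8 mm, as required. Lowering the last 1 mm and releasing.

```bash
python3 -m crank '{"travel":[[0,0,-0.05],[0,0,-0.1],[0,0,-0.1],[0,0,-0.1],[0,0,-0.1]],"turn":[[0,0,0],[0,0,0],[0,0,0],[0,0,0],[0,0,0]],"gripper":[0.8,0.8,0.75,0.7,0.6]}' 30
python3 -m crank '{"travel":[[0,0,0],[0,0,0],[0,0,0],[0,0,0],[0,0,0]],"turn":[[0,0,0],[0,0,0],[0,0,0],[0,0,0],[0,0,0]],"gripper":[0.4,0.3,0.3,0.3,0.3]}' 30
python3 m.py .062
```

```text
clock: 18.65
position: [0.6078, -0.0351, 0.0337]
tool_rot: [3.141, 0.0, 1.748]
force: [-0.2, 0.2, 0.0]
grip_width: 0.034
finger_force: 0.0
clock: 19.15
position: [0.6077, -0.0351, 0.0336]
tool_rot: [-3.142, -0.0, 1.748]
force: [-0.4, 0.6, -0.7]
grip_width: 0.0595
finger_force: 0.0
[ 0.6077 -0.0351  0.0336] 100.16
side [224.6 270.7] [[219.4, 280.3, 10]]
scene [241.1 183.6] []
wrist [277.9 136.6] [[277.9, 146.3, 689]]
```

The nose position is unchanged after release, so the probe is seated. The tab needs the same finger orientation. I'll go up, over the tab, and check with the wrist camera.

```bash
python3 -m crank '{"travel":[[0,0,2],[0,0,6],[0,0,10],[0,0,12.7],[0,0,12.7]],"turn":[[0,0,0],[0,0,0],[0,0,0],[0,0,0],[0,0,0]],"gripper":[0.3,0.3,0.3,0.3,0.3]}' 30
python3 -m crank '{"travel":[[-0.5,3,0],[-1.2,7,0],[-2.1,12,0],[-2.1,12,0],[-2.1,12,0]],"turn":[[0,0,0],[0,0,0],[0,0,0],[0,0,0],[0,0,0]],"gripper":[0.2,0.2,0.2,0.2,0.2]}' 30
python3 - <<'E'
from workcell import bot
from h import *
st=bot.observe();p=st["position"];yaw=st["tool_rot"][2];print(p,np.degrees(yaw))
red=lambda i:(i[...,0]>100)&(i[...,0]-i[...,1]>50)&(i[...,0]-i[...,2]>50)
W=bot.grab_frame("wrist");np.savez("t_w.npz",**W);print("wrist red",[b for b in blob(W,(0,0,560,420),red) if b[2]>15]);print("pred tab top",proj(W,[[.5863,.0848,.154],[.5863,.0848,.132],[.5568,.0794,.101]]).round(1).tolist(),"tool axis",proj(W,[[p[0],p[1],.154]]).round(1))
for n in("side","scene"):
    f=bot.grab_frame(n);q=proj(f,[[.5863,.0848,.135]])[0];print(n,q,blob(f,(*(q-14),*(q+14)),red))
E
```

```text
clock: 19.8
position: [0.6095, -0.035, 0.1644]
tool_rot: [3.136, 0.001, 1.748]
force: [0.8, -0.1, -0.1]
grip_width: 0.0598
finger_force: 0.0
clock: 20.3
position: [0.5863, 0.086, 0.1602]
tool_rot: [-3.141, -0.0, 1.751]
force: [-0.0, -0.3, -0.3]
grip_width: 0.0684
finger_force: 0.0
[0.58627839 0.08604629 0.16015372] 100.30947622001574
wrist red [[278.5, 127.7, 7081], [277.0, 223.3, 1120], [5.0, 280.3, 1042]]
pred tab top [[277.6, 240.6], [277.7, 228.3], [240.4, 214.7]] tool axis [[278.  238.8]]
side [209.85367087 268.03013702] []
scene [225.32581338 158.01604348] [[224.5, 158.7, 65], [215.6, 167.1, 94]]
```

Run:
```python
from h import *
W=load("t_w");im=W["pixels"].astype(int);m=(im[...,0]>100)&(im[...,0]-im[...,1]>50)&(im[...,0]-im[...,2]>50)
for v in range(196,262,4):
    x=np.nonzero(m[v,240:320])[0]+240;print(v,(x.min(),x.max(),im[v,277].tolist()) if len(x) else None)
B=[.5863,.0845,np.radians(10.2)];print(proj(W,place(B,np.array([[11,7,154],[-11,7,154],[11,-7,154],[-11,-7,154],[0,7,110]])/1000)).round(1).tolist())
print(-W["extrinsics"][:3,:3].T@W["extrinsics"][:3,3])
```

```text
196 None
200 None
204 None
208 (np.int64(264), np.int64(291), [108, 28, 24])
212 (np.int64(264), np.int64(291), [102, 20, 20])
216 (np.int64(240), np.int64(292), [109, 25, 25])
220 (np.int64(261), np.int64(292), [108, 26, 26])
224 (np.int64(261), np.int64(293), [120, 30, 27])
228 (np.int64(261), np.int64(293), [123, 30, 28])
232 (np.int64(261), np.int64(293), [122, 31, 28])
236 (np.int64(261), np.int64(293), [121, 31, 30])
240 (np.int64(263), np.int64(291), [117, 30, 31])
244 None
248 None
252 None
256 None
260 None
[[295.2, 230.7], [259.9, 230.6], [294.8, 251.3], [260.3, 251.2], [277.7, 210.0]]
[0.57366634 0.15679308 0.32672733]
```

The tab's lateral position matches the tool axis (277 vs 278 px). Along y it is within a few mm, well inside the 22 mm pads. Descending on the tab, then closing.

```bash
python3 -m crank '{"travel":[[0,0.1,-2],[0,0.1,-4],[0,0.1,-5.5],[0,0.1,-6.7],[0,0.1,-6.7]],"turn":[[0,0,0],[0,0,0],[0,0,0],[0,0,0],[0,0,0]],"gripper":[0.2,0.2,0.2,0.2,0.2]}' 60
python3 -m crank '{"travel":[[0,0,0],[0,0,0],[0,0,0],[0,0,0],[0,0,0]],"turn":[[0,0,0],[0,0,0],[0,0,0],[0,0,0],[0,0,0]],"gripper":[0.4,0.5,0.6,0.65,0.65]}' 60
python3 -m crank '{"travel":[[0,0,0],[0,0,0],[0,0,0],[0,0,0],[0,0,0]],"turn":[[0,0,0],[0,0,0],[0,0,0],[0,0,0],[0,0,0]],"gripper":[0.75,0.85,0.85,0.85,0.85]}' 60
```

```text
clock: 20.95
position: [0.5861, 0.0853, 0.0921]
tool_rot: [-3.139, -0.0, 1.748]
force: [-0.3, 0.2, 0.8]
grip_width: 0.0683
finger_force: 0.0
clock: 21.45
position: [0.5868, 0.0859, 0.0939]
tool_rot: [3.141, 0.0, 1.748]
force: [0.1, 0.5, -0.6]
grip_width: 0.03
finger_force: 0.0
clock: 21.95
position: [0.5856, 0.0857, 0.0938]
tool_rot: [-3.14, 0.001, 1.748]
force: [-10.5, -2.0, 11.2]
grip_width: 0.021
finger_force: 58.3
```

Gripped at 21 mm. Drawing slowly along bench -x to about 27 mm, then trimming.

```bash
python3 -m crank '{"travel":[[-0.3,-0.05,0],[-0.6,-0.1,0],[-0.9,-0.16,0],[-1.2,-0.22,0],[-1.5,-0.27,0]],"turn":[[0,0,0],[0,0,0],[0,0,0],[0,0,0],[0,0,0]],"gripper":[0.85,0.85,0.85,0.85,0.85]}' 80
python3 -m crank '{"travel":[[-0.3,-0.05,0],[-0.6,-0.1,0],[-0.9,-0.16,0],[-1.2,-0.22,0],[-1.2,-0.22,0]],"turn":[[0,0,0],[0,0,0],[0,0,0],[0,0,0],[0,0,0]],"gripper":[0.85,0.85,0.85,0.85,0.85]}' 80
python3 -m crank '{"travel":[[0,0,0],[0,0,0],[0,0,0],[0,0,0],[0,0,0]],"turn":[[0,0,0],[0,0,0],[0,0,0],[0,0,0],[0,0,0]],"gripper":[0.85,0.85,0.85,0.85,0.85]}' 80
python3 - <<'E'
from workcell import bot
from h import *
red=lambda i:(i[...,0]>100)&(i[...,0]-i[...,1]>50)&(i[...,0]-i[...,2]>50)
for n in("side","scene"):
    f=bot.grab_frame(n);np.savez("h_"+n+".npz",**f)
    for d in(0,.027):
        q=proj(f,place([.5863,.0845,.178],[-d,0,.135]))[0];print(n,d,q.round(1),blob(f,(*(q-12),*(q+12)),red))
E
```

```text
clock: 22.45
position: [0.5725, 0.0833, 0.094]
tool_rot: [3.14, -0.0, 1.748]
force: [6.9, 0.1, 0.3]
grip_width: 0.0208
finger_force: 78.6
clock: 22.95
position: [0.5605, 0.0811, 0.094]
tool_rot: [3.139, -0.0, 1.748]
force: [7.4, 0.2, -2.4]
grip_width: 0.0206
finger_force: 78.4
clock: 23.45
position: [0.5608, 0.0811, 0.094]
tool_rot: [3.139, -0.0, 1.748]
force: [7.7, 1.3, -0.8]
grip_width: 0.0213
finger_force: 78.4
side 0 [209.9 267.9] []
side 0.027 [221.4 271.1] []
scene 0 [225.4 158.1] [[221.8, 159.0, 8], [214.2, 166.3, 24]]
scene 0.027 [219.8 162. ] [[221.8, 159.0, 8], [211.6, 167.5, 105]]
```

```bash
python3 -m crank '{"travel":[[-0.15,-0.03,0],[-0.3,-0.06,0],[-0.47,-0.09,0],[-0.47,-0.09,0],[-0.47,-0.09,0]],"turn":[[0,0,0],[0,0,0],[0,0,0],[0,0,0],[0,0,0]],"gripper":[0.85,0.85,0.85,0.85,0.85]}' 80
python3 -m crank '{"travel":[[0,0,0],[0,0,0],[0,0,0],[0,0,0],[0,0,0]],"turn":[[0,0,0],[0,0,0],[0,0,0],[0,0,0],[0,0,0]],"gripper":[0.85,0.85,0.85,0.85,0.85]}' 80
python3 - <<'E'
from workcell import bot
from h import *
F=[];P=[]
for i in range(12):
    W=bot.grab_frame("wrist");s=bot.observe();F.append(s["force"]);P.append(s["position"])
print(np.mean(F,0),np.std(F,0),np.mean(P,0))
np.savez("h_w.npz",**W);im=W["pixels"].astype(int)
red=lambda i:(i[...,0]>90)&(i[...,0]-i[...,1]>45)&(i[...,0]-i[...,2]>45)
wh=lambda i:i.min(2)>170
print("red",[b for b in blob(W,(150,120,420,330),red)]);print("white",blob(W,(200,120,360,300),wh))
print("pred half",proj(W,place([.5863,.0845,.178],[-.03,0,.101])),"TCP",proj(W,[[*P[-1][:2],.101]]))
# probe still in cradle?
S=bot.grab_frame("scene");q=proj(S,[[.5956,.029,.062]])[0]-0;b=S["pixels"].astype(int);a=load("m_scene")["pixels"].astype(int);u,v=map(int,proj(S,[[.608,-.0355,.062]])[0]);print("probe diff",np.abs(b-a)[v-6:v+6,u-6:u+6].mean(),b[v-4:v+4,u-6:u+6].mean((0,1)))
E
```

```text
clock: 24.05
position: [0.5561, 0.0802, 0.094]
tool_rot: [3.139, -0.0, 1.748]
force: [8.3, 0.3, -1.3]
grip_width: 0.0213
finger_force: 78.3
clock: 24.55
position: [0.5562, 0.0803, 0.094]
tool_rot: [3.139, -0.0, 1.748]
force: [8.4, -0.0, -0.2]
grip_width: 0.0211
finger_force: 78.3
[ 8.59786312  0.22023463 -0.92796874] [0.59357378 0.32402219 0.48474359] [0.55616799 0.08026142 0.09397097]
red [[324.2, 149.6, 7281], [278.2, 272.5, 2897]]
white []
pred half [[278.62002036 249.34157574]] TCP [[277.9413919  247.53327898]]
probe diff 42.53703703703704 [145.19791667 152.53125    154.1875    ]
```

Kinematics (29.9 mm), spring force (8.7 N) and the bench fit all agree on half open. The probe's label is visible in place in the cradle. Handing in.

```bash
python3 -c "
from workcell import bot
print(bot.job_done())"
```

```text
the job is handed in; nothing more can be done
None
```

The job is handed in with the probe held at the lamp for two seconds, then laid and released in the cradle, and the shutter held steady at the half mark (about 29.9 mm of travel, 8.7 N on the tool). I saw nothing on the probe showing that its level had set; cradle seating was checked only from pixel values and forces, and I didn't re-check the cutters, tape, spool and screwdriver.

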